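Index the engraver's turntable to its hatching angle

TASK

The lino block on the indexing turntable has been ruled one way and must now be turned for the cross-hatching. Pull up the spring index pin by its black knob, turn the table counter-clockwise (seen from above) to the next index hole, the one with the brass bush, and let the pin drop fully home in it, so that the table is locked. Do not force the pin sideways against the steel plates, and leave the other things on the bench where they are.

Things in the scene. Friction and masses are not known exactly. Their poses are not given: they have to be found in the camera images.
- index_base: Grey round cast base of the turntable, 284 mm across, 12 mm thick, fixed to the bench. Origin: on the vertical axis of the turntable, at bench height. Seen from above the home hole lies at -2.042 rad (-117 degrees) from its x axis. On its flange lie two steel arc plates on which the pin rides: a fixed home plate and, from under it, an adjustable sector that carries the next hole.
- home_hole (a point): Mouth of the home hole (dark bush, about 11 mm wide) in the fixed home plate, 108 mm from the turntable's axis, 25.5 mm above the bench. The pin stands in it at the start. The home plate ends 0.52 rad counter-clockwise of it; there the pin steps 1.5 mm down onto the adjustable sector, top 24 mm above the bench, whose hole (brass bush, same size) is on the same circle.
- turntable_angle (a joint): Angle of the turntable (rad): 0 with the pin in the home hole, growing counter-clockwise seen from above, stops at -0.06 and 1.25. The brass-bushed hole lies somewhere from 0.63 to 1.05: the sector is clamped at another angle for every job and its place is not reported; see it or feel for it. Turning takes 3 to 5 N at the knob; the table stays where it is left.
- pin_lift (a joint): How far the index pin is drawn up (m): 0 fully home in a hole, 0.0105 with its nose riding on the adjustable sector, 0.012 on the home plate, stop at 0.017. A spring pushes it down with 7.5 N at 0, growing to 12.6 N at 0.017; let go, it snaps down.
- knob_center (a point): Centre of the index pin's pull knob: black, fluted, upright cylinder, 24 mm in diameter, 26 mm high, red dot on top; 79 mm above the bench with the pin home, rising with it. Under it a 21 mm sleeve stands (60 mm above the bench at its top) on the table's lug (38 mm, nut to 44 mm). At least 30 mm free on every side. Block and clamps on the table: up to 67 mm high, within 75 mm of the axis.
- index_pin: The index pin, 9 mm round steel with a chamfered nose, with its knob; it slides straight up and down in the lug at the rim of the 176 mm aluminium turntable. Origin: on the pin's axis, at bench height when home. Pin and bushes are bruised by more than 40 N between the pin and the plates or hole walls; dropping into the hole shows as a sudden stop in turning.
- eraser_center (a point): Centre of a loose blue and white eraser, 45x21x13 mm, beside the turntable. Leave it alone.
- sanding_block_center (a point): Centre of a loose brown cork sanding block, 72x42x30 mm, beside the turntable. Leave it alone.
- gouge_a_center (a point): Centre of a loose lino gouge with a brown mushroom handle, 137x25x25 mm, on the left of the turntable. Leave it alone.

How it is judged:
By the outcome, as a careful person would: the job done as asked, in the order asked, and still so for the second after the job is handed in, with the robot touching nothing.
It also fails if it takes over 54 s, if anything falls off the work surface, if the arm or the gripper's body presses on something with over 40 N, if the wrist force passes 120 N, or if a joint passes its speed limit or range.

ROBOT

A 7-joint arm with a two-finger parallel gripper is mounted at the origin on a cart in front of the work surface, level with it; the furniture and walls round the work are solid. World frame = base frame: x ahead of the robot, y to its left, z up, the work surface at z = 0. Lengths are in m, angles in rad, forces in N, time in s.
With the tool pointing down it reaches from about 0.4 to 0.85 m from the base axis. Payload 10.4 kg.
Tool frame: the origin (TCP) lies midway between the tips of the shut fingers; the grasp point (between the pads) lies 19 mm behind it; x points along the fingers, y is the direction in which the jaws open and shut, and the axes are right-handed (so a half turn about x gives the same grasp; the last joint's range is limited). The gripper opens to 87 mm and grips with 3 to 60 N. Pads are 19 mm wide; open, the fingers measure 117 mm over their backs; the gripper's body (75 mm by 190 mm) begins 51 mm behind the grasp point.
Start: joints at [-1.341, 0.332, -0.065, 1.46, 0.022, 1.35, -0.088], TCP at [0.156, 0.605, 0.223] pointing down, gripper open.
Joint ranges: [-2.6, 2.6], [-0.5, 2.12], [-1.47, 1.34], [0.16, 2.42], [-1.27, 4.41], [0.06, 2.06], [-2.6, 2.6]. Speed limits (rad/s): [2.22, 2.22, 2.79, 2.79, 3.14, 3.14, 3.14].

INTERFACE

Orientations are given as a unit quaternion [x, y, z, w].
In Python, from bench import * gives the robot as it stands.
- The arm moves only by the shell command python3 -m inch 'ROWS' [FORCE]. ROWS is JSON, a list that holds one entry, the list of rows, each a list of 7 numbers: the shift along the world's x, y, z each as a share of 120 mm, from -1 to 1, then the turn, a rotation vector about the world's x, y, z each as a share of 2 pi rad, from -1 to 1, then the closure, from 0 (fully open) to 1 (shut). A call has 1 to 10 rows; each row is the pose to reach, as a shift and turn from the pose commanded when the call began, turning the shorter way round; what a row does not reach only later rows make up. A row lasts 1/10 s, in which the tool goes at most 50 mm and 8.59 degrees, less where a joint would pass 70% of its speed; a pose out of reach is approached as far as the arm can. A call with a number of a shift or a turn outside -1 to 1 is refused whole. A call with a gripper value outside its range is refused whole. The fingers move at their own pace and stop on an object; FORCE is the grip in N (left out, the last holds). Time passes only in rows, so rows that repeat a pose let the fingers close. It gives the time, the measured TCP pose, the force and the opening at its end, in the units of the state.
- read_state(): the state, without advancing time (a new reading comes with each control period).
- camera(name): name is "side" or "top"; returns the picture (420x560x3 uint8, red, green, blue); there is no depth.
- get_calibration(name): a dict with "fx", "fy", "cx", "cy" (pixels), "xyz" and "attitude" of the camera in the world. Camera axes: x right, y up, looking along -z (the intrinsics and any distortion apply to the point x, -y, -z); pixel columns grow to the right and rows downward; lengths in m; the calibration is good to about 2 mm. A picture is of the moment at which its call begins. get_calibration takes no time and is no camera call.
- close_job(): hands the job in, once; it reports no verdict.
The state is a dict: "time": time; "joint_positions": joint angles; "joint_vel": joint speeds; "joint_torque": joint torques, N m; "ee_pos": TCP position; "eef_rot": TCP orientation; "ft_force": force on the tool from outside, world axes, zero at the start; "torque": the same for the moment, N m; "width": finger opening in m.
Only numpy, scipy, OpenCV 4.12 (cv2) and the standard library are available. Lean on these libraries where they do the work, as an engineer would, in place of code of your own. Each camera call takes 0.05 s, during which the arm holds its last target.

## Working session

There is one attempt and no reset: what is moved stays moved. The work goes in short steps, Python scripts to look and compute and a shell command to move; the robot and the scene stay as the last step left them, time stands still between calls to the robot, and variables do not carry over. Pictures are saved under pics/ and viewed, and the job is handed in when it is done.

```bash
ls; mkdir -p pics
python3 - <<'E'
from bench import *
import cv2
for n in("side","top"):
    cv2.imwrite(f"pics/{n}0.png",camera(n)[:,:,::-1]); print(n,get_calibration(n))
print(read_state())
E
```

```text
pics
side {'fx': 385.72014613746643, 'fy': 385.72014613746643, 'cx': 281.8875212589244, 'cy': 205.75459803024597, 'xyz': array([0.25000372, 0.68176188, 0.52793188]), 'attitude': array([-0.1081475 ,  0.46769955,  0.85914012, -0.17731187])}
top {'fx': 403.49162566513326, 'fy': 403.49162566513326, 'cx': 277.9056438470579, 'cy': 210.3601928458138, 'xyz': array([0.39761588, 0.04969867, 0.92942481]), 'attitude': array([-0.05886271,  0.05092103,  0.70980363, -0.70008645])}
{'time': 0.1, 'joint_positions': array([-1.34056991,  0.33284736, -0.06467299,  1.46084541,  0.02159437,
        1.34989677, -0.08849278]), 'joint_vel': array([-1.36501784e-04, -4.57876250e-04,  5.37271166e-04, -1.56540805e-03,
        2.41094879e-04,  4.83878879e-04,  2.47524980e-05]), 'joint_torque': array([ 1.40048669e-03, -6.24545217e+01,  2.45968188e-02, -3.90713096e+01,
       -6.13806839e-02,  3.65757232e-02,  4.22666471e-05]), 'ee_pos': array([0.15626989, 0.60479527, 0.22181496]), 'eef_rot': array([ 0.08869111,  0.70150089, -0.08960877,  0.70142758]), 'ft_force': array([-0.27691848, -0.03209913,  0.21262412]), 'torque': array([ 0.04642373, -0.00950246, -0.00680011]), 'width': 0.08692822498313034}
```

View pics/side0.png

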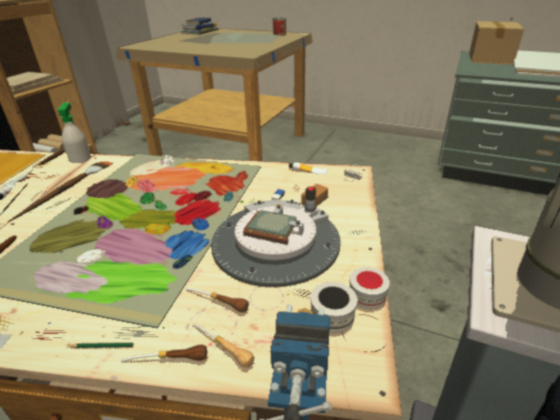

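View pics/top0.png

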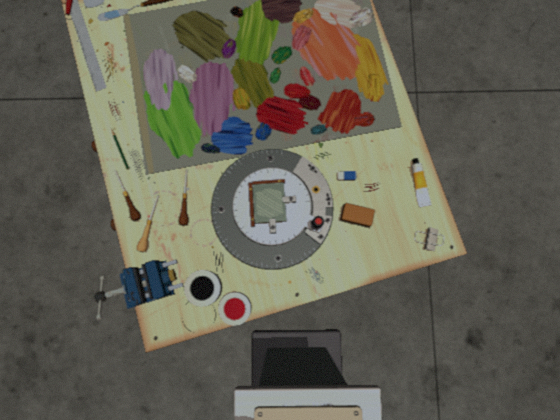

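Run:
```python
import cv2
a=cv2.imread("pics/top0.png")[140:280,200:390]
cv2.imwrite("pics/topc.png",cv2.resize(a,None,fx=4.2,fy=4.2,interpolation=cv2.INTER_CUBIC))
a=cv2.imread("pics/side0.png")[170:300,200:360]
cv2.imwrite("pics/sidec.png",cv2.resize(a,None,fx=4.5,fy=4.5,interpolation=cv2.INTER_CUBIC))
```

```text
(no output)
```

View pics/topc.png

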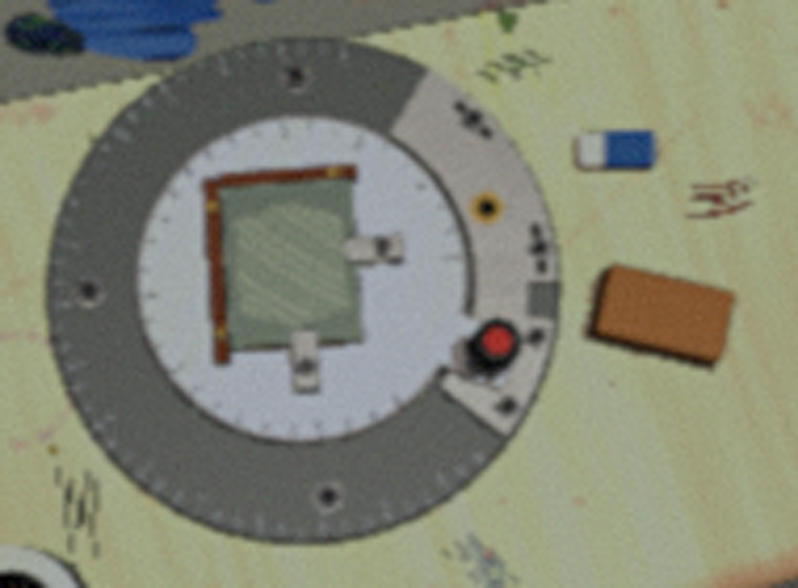

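View pics/sidec.png

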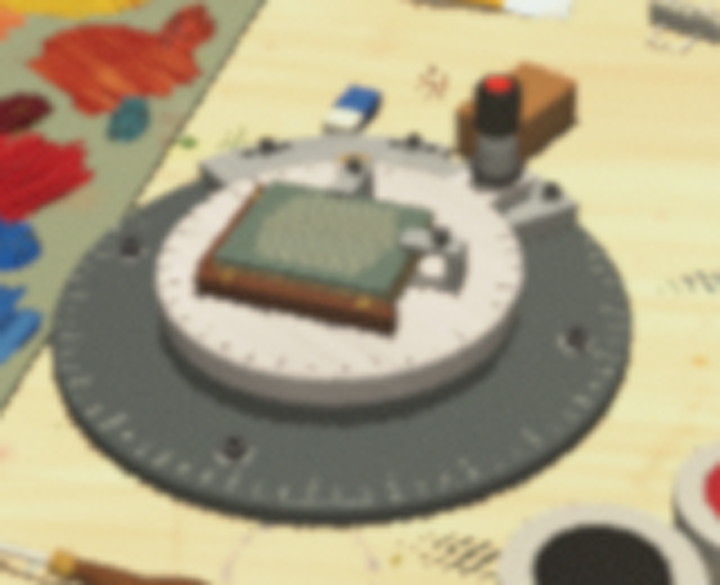

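```bash
cat > h.py <<'E'
from bench import *
import numpy as np, cv2
from scipy.spatial.transform import Rotation as R
def ray(n,u,v,z):
    c=get_calibration(n); d=R.from_quat(c["attitude"]).apply([(u-c["cx"])/c["fx"],-(v-c["cy"])/c["fy"],-1])
    return c["xyz"]+d*(z-c["xyz"][2])/d[2]
def proj(n,p):
    c=get_calibration(n); q=R.from_quat(c["attitude"]).inv().apply(np.array(p)-c["xyz"])
    return c["cx"]-c["fx"]*q[0]/q[2], c["cy"]+c["fy"]*q[1]/q[2]
E
python3 - <<'E'
from h import *
f=lambda u,v,z: ray("top",200+(u+.5)/4.2-.5,140+(v+.5)/4.2-.5,z)
s=lambda u,v,z: ray("side",200+(u+.5)/4.5-.5,170+(v+.5)/4.5-.5,z)
k=f(497,342,.092);h=f(486,207,.024);c=f(304,291,.012);c2=f(303,280,.036)
L=f(47,291,.012);Rr=f(561,291,.012)
print(k,h,c,c2,L,Rr,np.linalg.norm(L-Rr))
print("side knob",s(499,86,.092),"hole",s(352,160,.024), s(497,105,.079))
for C in(c,c2):
  a=lambda p:np.arctan2(*(p-C)[1::-1])
  print(np.linalg.norm((k-C)[:2]),np.linalg.norm((h-C)[:2]),a(k),a(h),a(h)-a(k))
print(R.from_quat(read_state()["eef_rot"]).as_matrix())
E
```

```text
[ 0.50505231 -0.02510534  0.092     ] [ 0.58796895 -0.02728278  0.024     ] [0.54502439 0.07266488 0.012     ] [0.54713154 0.07253585 0.036     ] [0.54711409 0.21389324 0.012     ] [ 0.54294256 -0.06803232  0.012     ] 0.28195642030717366
side knob [ 0.50362863 -0.02609962  0.092     ] hole [ 0.58893875 -0.03227457  0.024     ] [ 0.50547877 -0.02893569  0.079     ]
0.1056256739994342 0.10878312764303887 -1.9588975127095856 -1.1649764505177 0.7939210621918855
0.10632244905492923 0.10784921293016478 -1.9777023796740942 -1.1824560199094143 0.7952463597646799
[[-2.66473974e-04  2.50141911e-01  9.68209148e-01]
 [-1.27435102e-03  9.68208311e-01 -2.50142045e-01]
 [-9.99999153e-01 -1.30049466e-03  6.07662840e-05]]
```

```bash
python3 -m inch '[[[0.33,-0.27,0,0,0,-0.015,0.4],[0.67,-0.54,0,0,0,-0.03,0.4],[1,-0.8,0,0,0,-0.045,0.4],[1,-0.8,0,0,0,-0.045,0.4]]]' 20
python3 -m inch '[[[0.33,-0.33,0,0,0,-0.015,0.4],[0.67,-0.67,0,0,0,-0.03,0.4],[1,-1,0,0,0,-0.045,0.4],[1,-1,0,0,0,-0.045,0.4]]]'
```

```text
time: 0.5
ee_pos: [0.2832, 0.5043, 0.2227]
eef_rot: [0.191, 0.68, -0.192, 0.682]
ft_force: [-0.1, 0.3, 0.5]
width: 0.063
time: 0.9
ee_pos: [0.4001, 0.3847, 0.2226]
eef_rot: [0.284, 0.647, -0.285, 0.648]
ft_force: [-0.1, 1.2, 0.0]
width: 0.0526
```

```bash
python3 -m inch '[[[0.3,-0.33,0,0,0,-0.02,0.4],[0.6,-0.67,0,0,0,-0.04,0.4],[0.87,-1,0,0,0,-0.06,0.4],[0.87,-1,0,0,0,-0.06,0.4]]]'
python3 -m inch '[[[0,-0.33,0,0,0,-0.02,0.4],[0,-0.67,0,0,0,-0.04,0.4],[0,-1,0,0,0,-0.06,0.4],[0,-1,0,0,0,-0.06,0.4]]]'
python3 -m inch '[[[0,-0.33,0,0,0,-0.02,0.4],[0,-0.67,0,0,0,-0.04,0.4],[0,-1,0,0,0,-0.0636,0.4],[0,-1,0,0,0,-0.0636,0.4]]]'
python3 -m inch '[[[0,-0.2,-0.3,0,0,0,0.4],[0,-0.42,-0.5,0,0,0,0.4],[0,-0.42,-0.6,0,0,0,0.4],[0,-0.42,-0.6,0,0,0,0.4]]]'
python3 - <<'E'
from h import *
s=read_state();print(s["ee_pos"],R.from_quat(s["eef_rot"]).as_matrix(),s["joint_positions"],s["time"])
a=camera("top");b=camera("side")
cv2.imwrite("pics/t1.png",cv2.resize(a[140:280,200:390,::-1],None,fx=4.2,fy=4.2,interpolation=cv2.INTER_CUBIC))
cv2.imwrite("pics/s1.png",cv2.resize(b[120:300,200:400,::-1],None,fx=3.3,fy=3.3,interpolation=cv2.INTER_CUBIC))
E
```

```text
time: 1.3
ee_pos: [0.5044, 0.2629, 0.2226]
eef_rot: [0.401, 0.581, -0.402, 0.583]
ft_force: [0.4, 0.8, -0.1]
width: 0.0523
time: 1.7
ee_pos: [0.5011, 0.1435, 0.2228]
eef_rot: [-0.503, -0.497, 0.503, -0.497]
ft_force: [0.1, 0.1, 0.9]
width: 0.0524
time: 2.1
ee_pos: [0.5007, 0.0241, 0.2228]
eef_rot: [-0.592, -0.387, 0.592, -0.388]
ft_force: [0.1, -0.7, 0.4]
width: 0.0521
time: 2.5
ee_pos: [0.4997, -0.0206, 0.149]
eef_rot: [-0.588, -0.391, 0.59, -0.39]
ft_force: [-0.0, 0.4, 0.7]
width: 0.0519
[ 0.4996974  -0.02063281  0.14899217] [[-3.02626130e-03  9.21122238e-01 -3.89261691e-01]
 [-5.69559377e-04 -3.89264998e-01 -9.21125636e-01]
 [-9.99995259e-01 -2.56585921e-03  1.70265141e-03]] [-0.59708729  0.11605643  0.58817697  1.90538894 -0.07006917  1.14348318
 -0.38258227] 2.5
```

View pics/s1.png

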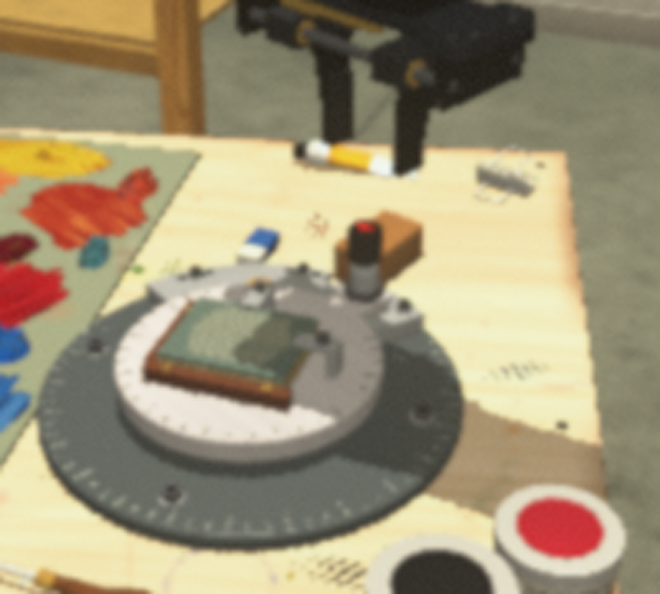

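View pics/t1.png

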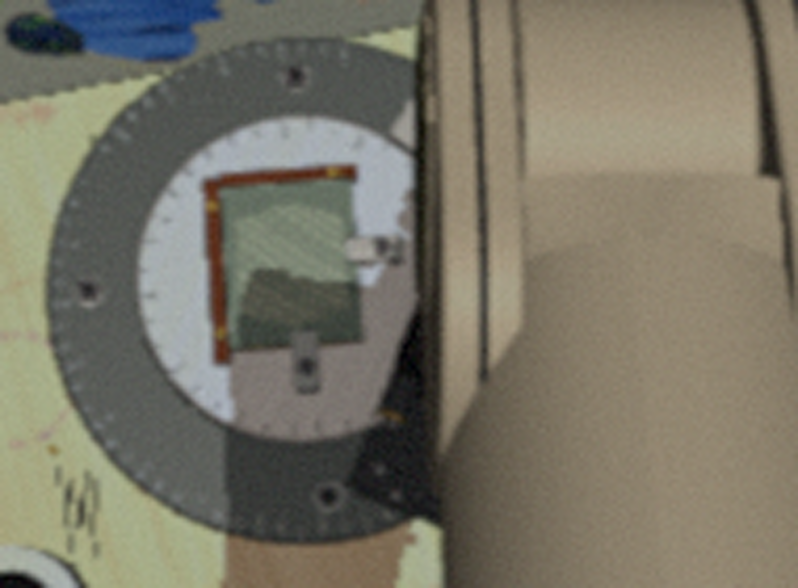

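```bash
python3 -c "
from h import *
print(proj('side',[.4997,-.0206,.149]))"
python3 -m inch '[[[0.04,-0.042,-0.2,0,0,0,0.4],[0.04,-0.042,-0.45,0,0,0,0.4],[0.04,-0.042,-0.45,0,0,0,0.4]]]'
python3 - <<'E'
from h import *
b=camera("side")
cv2.imwrite("pics/s2.png",cv2.resize(b[140:260,260:380,::-1],None,fx=5,fy=5,interpolation=cv2.INTER_CUBIC))
E
```

```text
(np.float64(311.8546932211583), np.float64(167.31178257060964))
time: 2.9
ee_pos: [0.5041, -0.0251, 0.0947]
eef_rot: [-0.588, -0.392, 0.59, -0.39]
ft_force: [-1.1, 0.2, -0.0]
width: 0.0524
```

View pics/s2.png

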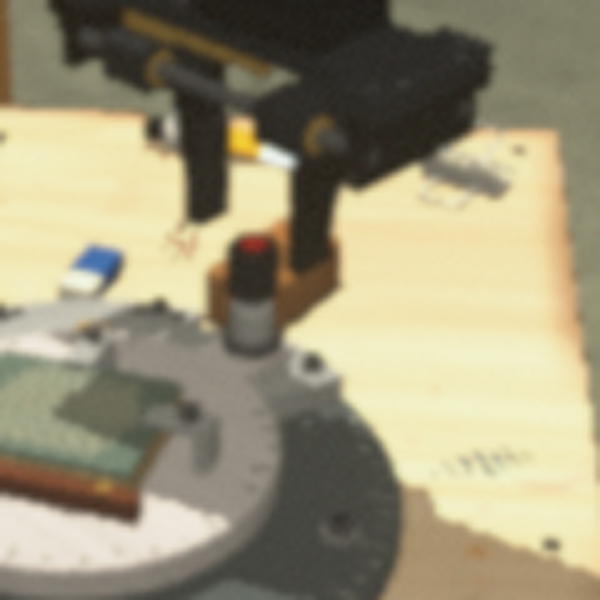

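Tip midpoint (256,243) sits on the red dot (254,244) at nearly the same height: aligned. Descend and close gently.

```bash
python3 -m inch '[[[0,0,-0.14,0,0,0,0.4],[0,0,-0.27,0,0,0,0.4],[0,0,-0.27,0,0,0,0.4]]]'
python3 -m inch '[[[0,0,0,0,0,0,0.55],[0,0,0,0,0,0,0.65],[0,0,0,0,0,0,0.7],[0,0,0,0,0,0,0.75],[0,0,0,0,0,0,0.8],[0,0,0,0,0,0,0.8]]]' 8
```

```text
time: 3.25
ee_pos: [0.5056, -0.0255, 0.0646]
eef_rot: [-0.589, -0.391, 0.589, -0.391]
ft_force: [-0.3, -0.1, 0.7]
width: 0.052
time: 3.85
ee_pos: [0.5059, -0.0263, 0.0646]
eef_rot: [0.59, 0.39, -0.589, 0.39]
ft_force: [0.9, 0.5, 4.7]
width: 0.0239
```

```bash
python3 -m inch '[[[0,0,0,0,0,0,1],[0,0,0,0,0,0,1],[0,0,0,0,0,0,1]]]' 40
python3 -m inch '[[[0,0,0.02,0,0,0,1],[0,0,0.04,0,0,0,1],[0,0,0.04,0,0,0,1]]]'
```

```text
time: 4.15
ee_pos: [0.5059, -0.0263, 0.0646]
eef_rot: [0.59, 0.39, -0.589, 0.39]
ft_force: [-0.3, 0.5, 5.7]
width: 0.0226
time: 4.45
ee_pos: [0.5054, -0.0262, 0.0688]
eef_rot: [-0.59, -0.39, 0.59, -0.39]
ft_force: [4.1, 1.2, -10.3]
width: 0.023
```

```bash
python3 -m inch '[[[0,0,0.04,0,0,0,1],[0,0,0.08,0,0,0,1],[0,0,0.083,0,0,0,1],[0,0,0.083,0,0,0,1]]]'
python3 - <<'E'
from h import *
s=read_state();print(s["ft_force"],s["torque"],s["ee_pos"])
b=camera("side")
cv2.imwrite("pics/s3.png",cv2.resize(b[140:260,260:380,::-1],None,fx=5,fy=5,interpolation=cv2.INTER_CUBIC))
E
```

```text
time: 4.85
ee_pos: [0.5052, -0.0261, 0.0787]
eef_rot: [-0.589, -0.391, 0.59, -0.39]
ft_force: [3.1, 1.2, -13.3]
width: 0.0228
[  3.14215364   1.18338065 -13.34661256] [ 0.30556328 -0.77999997 -0.15017347] [ 0.50515044 -0.02610288  0.07865816]
```

View pics/s3.png

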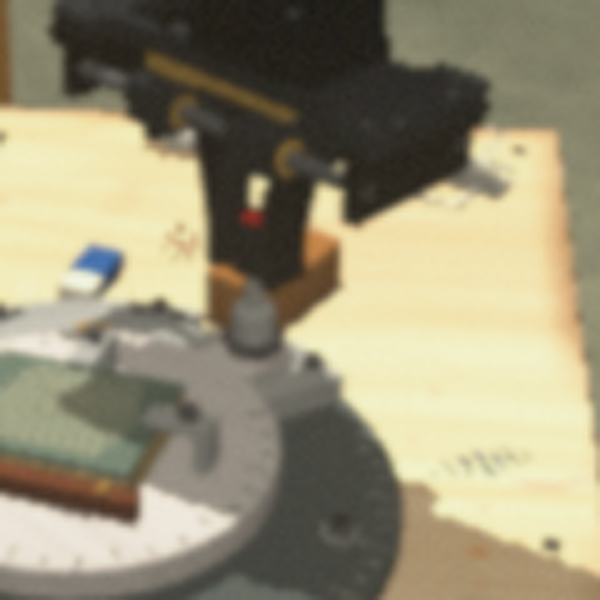

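```bash
cat > arc.py <<'E'
from h import *
C=np.array([.5468,.0730])
def arc(p0,dths):
    v=np.array(p0)-C
    for d in dths:
        c,s=np.cos(d),np.sin(d); w=np.array([c*v[0]-s*v[1],s*v[0]+c*v[1]])-v
        print(d,np.round(w/.12,3),round(d/2/np.pi,4))
E
python3 -c "
from arc import *
arc([.5052,-.0261],[.05,.1,.15,.2,.25,.3,.35,.4])"
```

```text
0.05 [ 0.042 -0.016] 0.008
0.1 [ 0.084 -0.03 ] 0.0159
0.15 [ 0.127 -0.043] 0.0239
0.2 [ 0.171 -0.052] 0.0318
0.25 [ 0.215 -0.06 ] 0.0398
0.3 [ 0.26  -0.066] 0.0477
0.35 [ 0.304 -0.069] 0.0557
0.4 [ 0.349 -0.07 ] 0.0637
```

```bash
python3 -m inch '[[[0.042,-0.016,0,0,0,0.008,1],[0.042,-0.016,0,0,0,0.008,1]]]'
python3 -m inch '[[[0.042,-0.014,0,0,0,0.008,1],[0.085,-0.027,0,0,0,0.0159,1],[0.129,-0.036,0,0,0,0.0238,1],[0.129,-0.036,0,0,0,0.0238,1]]]'
python3 -c "
from arc import *
s=read_state();v=s['ee_pos'][:2]-C;print(np.hypot(*v),np.arctan2(v[1],v[0])+1.968);print(s['ft_force'],s['ee_pos'])"
```

```text
time: 5.1
ee_pos: [0.5102, -0.0282, 0.0785]
eef_rot: [-0.579, -0.406, 0.58, -0.405]
ft_force: [2.2, 1.7, -11.9]
width: 0.0232
time: 5.5
ee_pos: [0.5257, -0.0329, 0.0785]
eef_rot: [-0.547, -0.447, 0.548, -0.447]
ft_force: [1.7, 0.1, -12.2]
width: 0.0231
0.10799265161569332 0.2003253359681585
[  1.70701784   0.14775922 -12.16101315] [ 0.52567567 -0.03290645  0.07845982]
```

```bash
python3 -c "
from arc import *
arc(C+.108*np.array([np.cos(-1.768),np.sin(-1.768)]),[.07,.14,.2,.27,.34,.4,.46])"
```

```text
0.07 [ 0.062 -0.01 ] 0.0111
0.14 [ 0.125 -0.016] 0.0223
0.2 [ 0.179 -0.017] 0.0318
0.27 [ 0.242 -0.015] 0.043
0.34 [ 0.304 -0.008] 0.0541
0.4 [0.358 0.001] 0.0637
0.46 [0.41  0.013] 0.0732
```

```bash
python3 -m inch '[[[0.062,-0.01,0,0,0,0.0111,1],[0.125,-0.016,0,0,0,0.0223,1],[0.179,-0.017,0,0,0,0.0318,1],[0.242,-0.015,0,0,0,0.043,1],[0.304,-0.008,0,0,0,0.0541,1],[0.358,0.001,0,0,0,0.0637,1],[0.41,0.013,0,0,0,0.0732,1],[0.41,0.013,0,0,0,0.0732,1]]]'
python3 - <<'E'
from arc import *
s=read_state();v=s['ee_pos'][:2]-C;print(np.hypot(*v),np.arctan2(v[1],v[0])+1.968);print(s['ft_force'],s['ee_pos'],s['joint_positions'])
b=camera("side");a=camera("top")
cv2.imwrite("pics/s4.png",cv2.resize(b[140:280,200:340,::-1],None,fx=4.2,fy=4.2,interpolation=cv2.INTER_CUBIC))
cv2.imwrite("pics/t4.png",cv2.resize(a[140:280,200:390,::-1],None,fx=4.2,fy=4.2,interpolation=cv2.INTER_CUBIC))
E
```

```text
time: 6.3
ee_pos: [0.5751, -0.0324, 0.0785]
eef_rot: [0.431, 0.56, -0.433, 0.56]
ft_force: [3.0, -3.1, -12.8]
width: 0.0231
0.10911707567591196 0.6599384889566124
[  2.98771182  -3.12553993 -12.80241965] [ 0.57514016 -0.03237254  0.07852475] [-0.41181991  0.37095107  0.46795735  1.77952395 -0.1889161   1.03615406
  0.38215973]
```

View pics/s4.png

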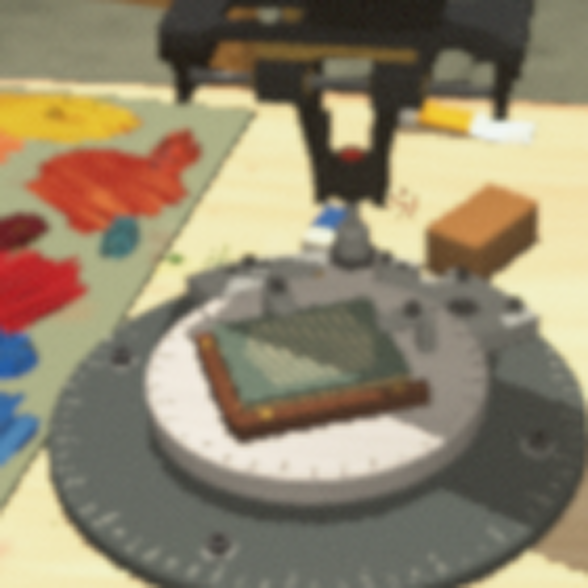

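View pics/t4.png

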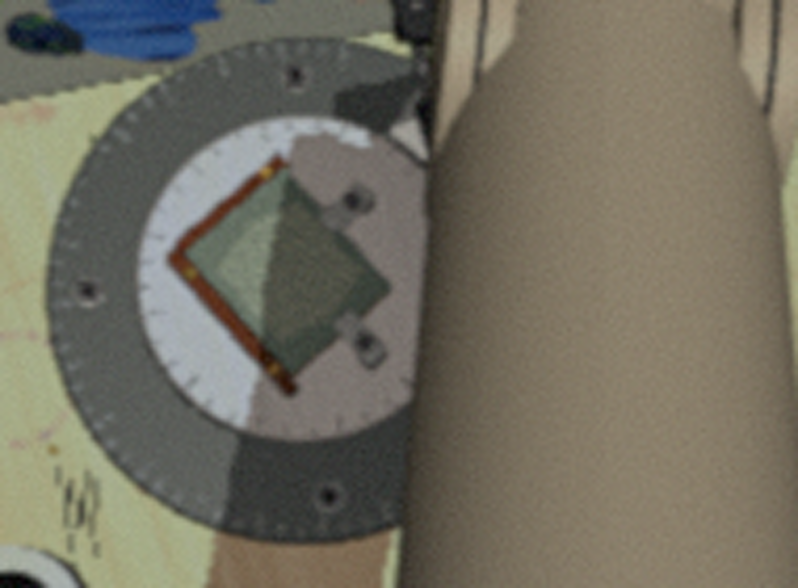

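```bash
python3 - <<'E'
import numpy as np
from scipy.optimize import least_squares
P=np.array([(.5052,-.0261),(.5102,-.0282),(.5257,-.0329),(.5751,-.0324)])
r=least_squares(lambda c:np.hypot(*(P-c).T)-.108,[.546,.073]);C=r.x;print(C,r.fun)
a=np.arctan2(*(P-C).T[::-1]);print(a-a[0],a[0])
for h in[(.588,-.0273),(.5889,-.0323)]:
  v=np.array(h)-C;print(np.hypot(*v),np.arctan2(v[1],v[0])-a[0])
E
sed -i 's/^C=.*/C=np.array([.5470,.0739])/' arc.py
```

```text
[0.54931243 0.07247828] [-1.92895513e-06  8.78572219e-06 -8.66606003e-06  2.09095793e-06]
[0.         0.05021746 0.20032961 0.66185974] -1.9915579225497952
0.10701603843017066 0.7906505178209184
0.112007423297438 0.7820042993397995
```

```bash
sed -i 's/^C=.*/C=np.array([.5493,.0725])/' arc.py
python3 -c "
from arc import *
arc([.5751,-.0324],[.035,.07])
arc(C+.108*np.array([np.cos(-1.9916+.73),np.sin(-1.9916+.73)]),np.arange(1,11)*.01)"
```

```text
0.035 [0.03  0.008] 0.0056
0.07 [0.061 0.017] 0.0111
0.01 [0.009 0.003] 0.0016
0.02 [0.017 0.006] 0.0032
0.03 [0.026 0.009] 0.0048
0.04 [0.034 0.012] 0.0064
0.05 [0.043 0.015] 0.008
0.06 [0.051 0.018] 0.0095
0.07 [0.059 0.021] 0.0111
0.08 [0.068 0.025] 0.0127
0.09 [0.076 0.028] 0.0143
0.1 [0.084 0.032] 0.0159
```

```bash
python3 -m inch '[[[0.03,0.008,0,0,0,0.0056,1],[0.061,0.017,0,0,0,0.0111,1],[0.061,0.017,0,0,0,0.0111,1]]]'
python3 -m inch '[[[0,0,-0.01,0,0,0,1],[0,0,-0.02,0,0,0,1],[0,0,-0.03,0,0,0,1],[0,0,-0.03,0,0,0,1],[0,0,-0.03,0,0,0,1]]]'
python3 -c "
from arc import *
s=read_state();v=s['ee_pos'][:2]-C;print(np.hypot(*v),np.arctan2(v[1],v[0])+1.9916);print(s['ft_force'],s['ee_pos'])"
```

```text
time: 6.7
ee_pos: [0.5821, -0.0304, 0.0787]
eef_rot: [0.412, 0.574, -0.413, 0.575]
ft_force: [2.9, -4.9, -11.6]
width: 0.023
time: 7.2
ee_pos: [0.5821, -0.0304, 0.0753]
eef_rot: [0.412, 0.574, -0.413, 0.574]
ft_force: [2.5, -4.6, -11.7]
width: 0.0229
0.10798024917100212 0.729307990071637
[  2.53478356  -4.58334254 -11.72865214] [ 0.58208646 -0.03038237  0.07532411]
```

```bash
python3 -m inch '[[[0,0,-0.005,0,0,0,1],[0,0,-0.01,0,0,0,1],[0,0,-0.01,0,0,0,1]]]'
python3 -m inch '[[[0,0,0,0,0,0,0.69],[0,0,0,0,0,0,0.69],[0,0,0,0,0,0,0.69]]]' 5
```

```text
time: 7.5
ee_pos: [0.5823, -0.0304, 0.0749]
eef_rot: [0.412, 0.574, -0.413, 0.574]
ft_force: [-1.8, -5.1, -3.4]
width: 0.0227
time: 7.8
ee_pos: [0.583, -0.0285, 0.0748]
eef_rot: [0.412, 0.575, -0.411, 0.575]
ft_force: [-2.2, -1.2, 0.5]
width: 0.0269
```

```bash
python3 -m inch '[[[0.012,-0.01,0,0,0,0.0016,0.69],[0.021,-0.006,0,0,0,0.0032,0.69],[0.03,-0.003,0,0,0,0.0048,0.69],[0.03,-0.003,0,0,0,0.0048,0.69]]]'
python3 -m inch '[[[0.009,0.003,0,0,0,0.0016,0.69],[0.017,0.006,0,0,0,0.0032,0.69],[0.017,0.006,0,0,0,0.0032,0.69]]]'
```

```text
time: 8.2
ee_pos: [0.5845, -0.0291, 0.0739]
eef_rot: [0.402, 0.583, -0.403, 0.58]
ft_force: [-11.2, -1.0, 7.0]
width: 0.0284
time: 8.5
ee_pos: [0.5864, -0.0283, 0.0738]
eef_rot: [0.396, 0.587, -0.397, 0.584]
ft_force: [-10.5, 0.2, 6.1]
width: 0.0324
```

Run:
```python
from arc import *
s=read_state();v=s['ee_pos'][:2]-C;print(np.hypot(*v),np.arctan2(v[1],v[0])+1.9916);print(s['ft_force'],s['ee_pos'])
b=camera("side")
cv2.imwrite("pics/s5.png",cv2.resize(b[150:250,220:320,::-1],None,fx=6,fy=6,interpolation=cv2.INTER_CUBIC))
```

```text
0.10739142743115968 0.7733463901269415
[-10.47328635   0.24065      6.05691788] [ 0.58638068 -0.02828662  0.07376733]
```

View pics/s5.png

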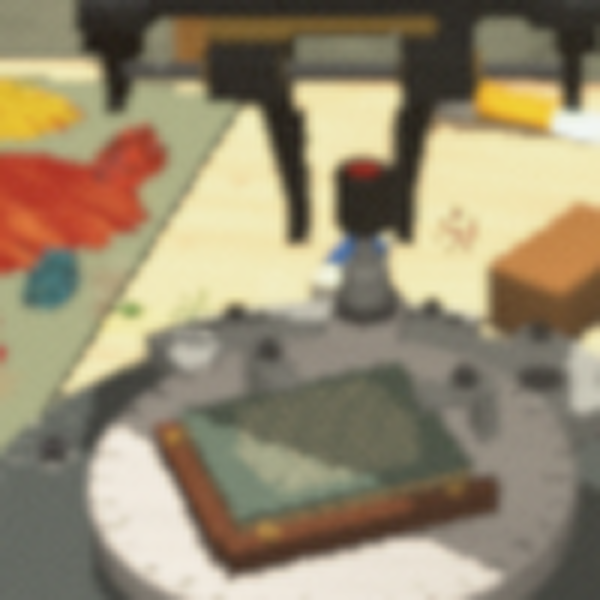

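```bash
python3 -m inch '[[[0,0,0,0,0,0,0.69],[0,0,0,0,0,0,0.69],[0,0,0,0,0,0,0.69]]]' 14
python3 - <<'E'
from arc import *
s=read_state();v=s['ee_pos'][:2]-C;print(np.hypot(*v),np.arctan2(v[1],v[0])+1.9916);print(s['ft_force'],s['torque'],s['ee_pos'])
E
```

```text
time: 8.85
ee_pos: [0.5864, -0.0286, 0.0735]
eef_rot: [0.396, 0.586, -0.398, 0.584]
ft_force: [-8.4, -0.9, 2.8]
width: 0.0273
0.10772847010454477 0.7723793821070937
[-8.37674483 -0.8719605   2.81645298] [-0.37387501  1.92021519 -0.04121596] [ 0.58639927 -0.02863885  0.07352666]
```

```bash
python3 -m inch '[[[0.008,0.003,0,0,0,0.0016,0.69],[0.017,0.006,0,0,0,0.0032,0.69],[0.017,0.006,0,0,0,0.0032,0.69]]]'
python3 -m inch '[[[0.008,0.003,0,0,0,0.0016,0.69],[0.008,0.003,0,0,0,0.0016,0.69]]]'
python3 -m inch '[[[0.008,0.003,0,0,0,0.0016,0.69],[0.008,0.003,0,0,0,0.0016,0.69]]]'
python3 - <<'E'
from arc import *
s=read_state();v=s['ee_pos'][:2]-C;print(np.hypot(*v),np.arctan2(v[1],v[0])+1.9916);print(s['ft_force'],s['torque'],s['ee_pos'])
b=camera("side")
cv2.imwrite("pics/s6.png",cv2.resize(b[150:250,220:320,::-1],None,fx=6,fy=6,interpolation=cv2.INTER_CUBIC))
E
```

```text
time: 9.15
ee_pos: [0.5902, -0.0276, 0.074]
eef_rot: [0.391, 0.589, -0.391, 0.589]
ft_force: [-3.3, -0.0, -1.3]
width: 0.0269
time: 9.35
ee_pos: [0.5909, -0.0274, 0.0739]
eef_rot: [0.388, 0.591, -0.388, 0.591]
ft_force: [-5.0, 0.7, -1.7]
width: 0.0271
time: 9.55
ee_pos: [0.591, -0.0272, 0.0739]
eef_rot: [0.385, 0.594, -0.386, 0.592]
ft_force: [-8.1, -0.0, 2.7]
width: 0.0271
0.10809410113474019 0.8172871203170144
[-8.14132005 -0.04612066  2.67057616] [-0.24844797  1.90543605 -0.06665565] [ 0.59104345 -0.02720867  0.07385914]
```

View pics/s6.png

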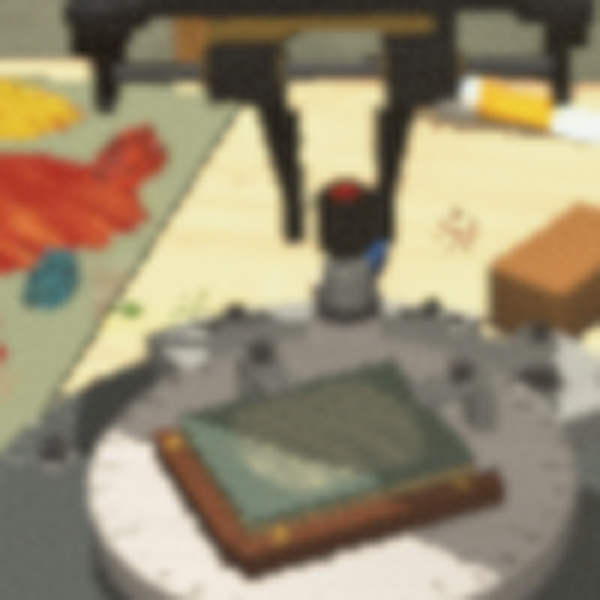

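The knob dropped (red dot row 168→190) and turning stopped with 8 N: pin is in. Relieve, open, and retreat upward.

```bash
python3 -m inch '[[[-0.01,-0.003,0,0,0,0,0.67],[-0.015,-0.005,0,0,0,0,0.55],[-0.015,-0.005,0,0,0,0,0.4],[-0.015,-0.005,0,0,0,0,0.4]]]'
python3 -m inch '[[[0,0,0.1,0,0,0,0.4],[0,0,0.3,0,0,0,0.4],[0,0,0.6,0,0,0,0.4],[0,0,0.9,0,0,0,0.4],[0,0,1,0,0,0,0.4],[0,0,1,0,0,0,0.4]]]'
python3 - <<'E'
from arc import *
s=read_state();print(s['ft_force'],s['ee_pos'])
b=camera("side");a=camera("top")
cv2.imwrite("pics/s7.png",cv2.resize(b[150:250,220:320,::-1],None,fx=6,fy=6,interpolation=cv2.INTER_CUBIC))
cv2.imwrite("pics/t7.png",cv2.resize(a[140:280,200:390,::-1],None,fx=4.2,fy=4.2,interpolation=cv2.INTER_CUBIC))
f=lambda p:(np.array(proj("side",p))-[220,150]+.5)*6
for th in(.78,.79,.80):
  p=C+.108*np.array([np.cos(th-1.9916),np.sin(th-1.9916)])
  for l in(0,.002,.0105): print(th,l,f([*p,.092+l]))
E
```

```text
time: 10.0
ee_pos: [0.5909, -0.0276, 0.0745]
eef_rot: [0.385, 0.593, -0.385, 0.593]
ft_force: [0.5, 0.5, 1.1]
width: 0.0451
time: 10.6
ee_pos: [0.5916, -0.0278, 0.1968]
eef_rot: [0.386, 0.592, -0.384, 0.594]
ft_force: [0.1, 0.4, -1.2]
width: 0.0524
[ 0.0622488   0.43650053 -1.23732165] [ 0.5915913  -0.02779208  0.19680807]
0.78 0 [345.51890801 191.76854716]
0.78 0.002 [345.38110688 187.24445809]
0.78 0.0105 [344.79173379 167.89500535]
0.79 0 [342.7399871  191.74441282]
0.79 0.002 [342.59885206 187.22060014]
0.79 0.0105 [341.99522011 167.87233778]
0.8 0 [339.95973536 191.73383062]
0.8 0.002 [339.81526379 187.21026477]
0.8 0.0105 [339.19736179 167.86306514]
```

View pics/s7.png

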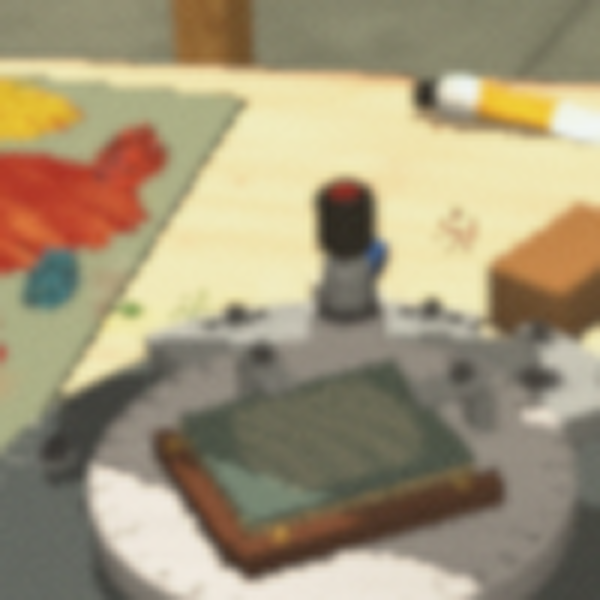

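View pics/t7.png

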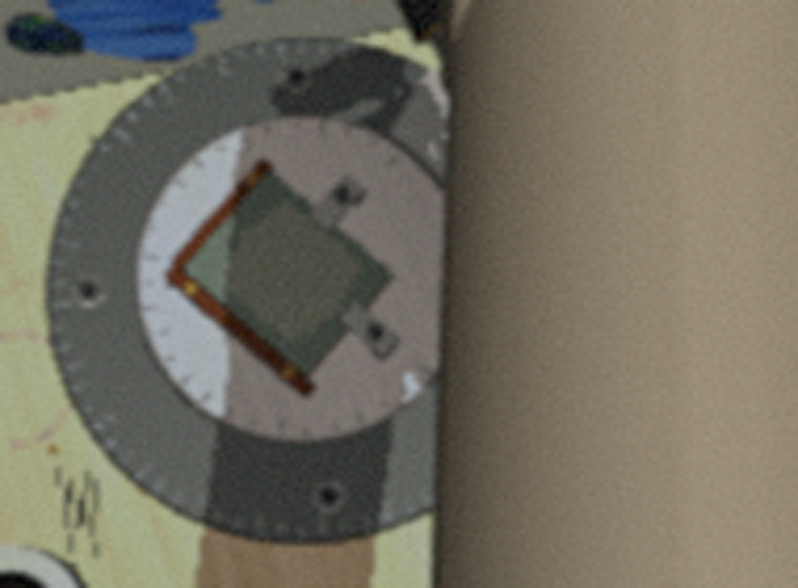

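Run:
```python
from arc import *
def dot(im,x0,x1,y0,y1):
    a=im[y0:y1,x0:x1].astype(float); w=np.clip(a[...,0]-np.maximum(a[...,1],a[...,2])-40,0,None)
    y,x=np.mgrid[y0:y1,x0:x1]; return (w*x).sum()/w.sum(),(w*y).sum()/w.sum()
im0=cv2.imread("pics/side0.png")[:,:,::-1]
print("start",dot(im0,302,318,182,195), proj("side",[.5052,-.0261,.092]))
for i in range(2):
  im=camera("side"); d=dot(im,270,285,176,190); print("now",d)
for th in(.78,.79): print(proj("side",[*(C+.108*np.array([np.cos(th-1.9916),np.sin(th-1.9916)])),.092]))
# full-sleeve shape comparison
cv2.imwrite("pics/cmp.png",np.hstack([cv2.resize(x,(400,560),interpolation=cv2.INTER_CUBIC) for x in(im0[180:222,295:325,::-1],im[174:216,262:292,::-1])]))
```

```text
start (np.float64(311.32254464285717), np.float64(188.30412946428572)) (np.float64(309.84265727598705), np.float64(188.5906507796029))
now (np.float64(276.913357400722), np.float64(181.3682310469314))
now (np.float64(276.9154411764706), np.float64(181.37132352941177))
(np.float64(277.0864846684303), np.float64(181.46142452711698))
(np.float64(276.62333118296675), np.float64(181.45740213747388))
```

View pics/cmp.png

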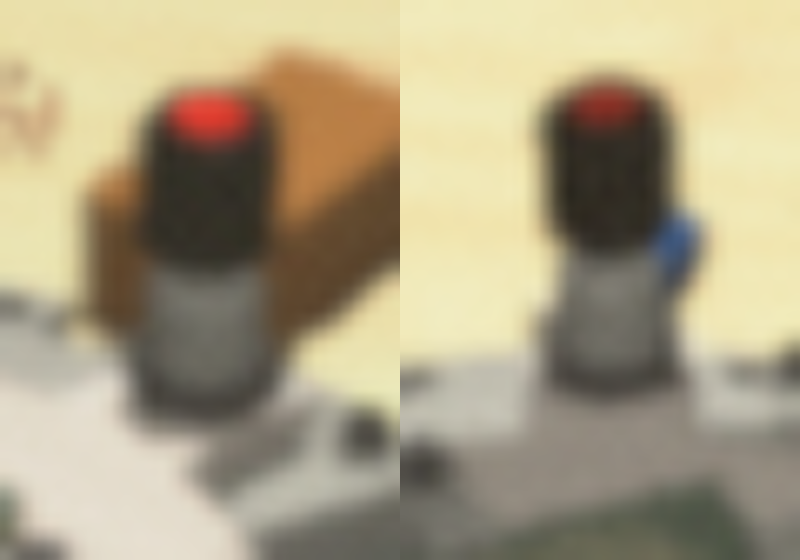

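```bash
python3 -c "
from bench import *
print(close_job(), read_state()['time'])"
```

```text
the job is handed in; nothing more can be done
the job is handed in; nothing more can be done
```

The table is turned counter-clockwise to the brass-bushed hole and the pin has dropped into it. I handed the job in at about 11 s of the 54 s allowed.

**What I did:** I gripped the knob, drew the pin up about 14 mm and turned the table with it up. At about 0.73 rad I set the pin down on the adjustable sector. I then swept on slowly with the fingers loose round the knob until the pin dropped and the turning stopped.

**Last checks:**
- **Angle:** the red dot gives about 0.78 rad, against about 0.79 rad for the hole in the first top picture. The finger position at the stop suggested about 0.80 rad, which is within the slack between fingers and knob.
- **Pin home:** the red dot's height is within 0.1 pixel (roughly 0.2 mm) of where it should be with the pin fully home. The knob stands over its sleeve as it did at the start.
- **Forces:** the highest wrist reading I saw was about 14 N. The sideways push was about 8 N when the pin dropped in.
- **Clear of the work:** the tool was about 0.2 m above the bench and touching nothing when I handed in.

**Not confirmed:**
- At the first try of the sweep, the 5 N finger force was too weak and the fingers were pushed open, so I raised it to 14 N.
- I did not push on the table again after the drop to test that it is locked.
- In the last top picture the arm hides the knob and the new hole, so the final check rests on the side camera.
- I did not re-measure the eraser, sanding block or gouge, but nothing in the pictures or forces suggested that they were touched.

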